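# Queue parts for the microscope in order of height

## Robot

A 7-joint arm with a two-finger parallel gripper is mounted at the origin on a cart in front of the work surface, level with it; the furniture and walls round the work are solid. World frame = base frame: x ahead of the robot, y to its left, z up, the work surface at z = 0. Lengths are in m, angles in rad, forces in N, time in s.
With the tool pointing down it reaches from about 0.4 to 0.85 m from the base axis. Payload 6.9 kg.
Tool frame: the origin (TCP) lies at the very end of the fingers, on their centre line; the grasp point (between the pads) lies 19 mm behind it; z points along the fingers, y is the direction in which the jaws open and shut (so a half turn about z gives the same grasp; the last joint's range is limited). The gripper opens to 85 mm and grips with 20 to 120 N. Pads are 22 mm wide; open, the fingers measure 114 mm over their backs; the gripper's body (76 mm by 85 mm) begins 54 mm behind the grasp point. The pads swing forward as they close: fully open they stand 13 mm farther back than shut.
Start: joints at [1.339, 0.507, -0.238, 1.5, 0.126, 1.149, -0.155], TCP at [0.207, -0.59, 0.231] pointing down, gripper open.
Joint ranges: [-3.08, 3.08], [-0.24, 2.05], [-1.43, 1.35], [0, 2.5], [-1.52, 4.66], [0.17, 1.96], [-2.89, 2.89]. Speed limits (rad/s): [2.39, 2.39, 3.14, 3.14, 3.14, 3.14, 3.14].

## Interface

Orientations are given as a unit quaternion [w, x, y, z].
In Python, from cell import r gives the robot as it stands. The module is installed in compiled form; this text tells all that it offers.
- The arm moves only by the tool send_rows, never from a script. Its argument "rows" is a list that holds one entry, the list of rows, each a list of 7 numbers: the shift along the world's x, y, z in mm, then the turn, a rotation vector about the world's x, y, z in degrees, then the finger opening in mm, from 0 to 85.4. In form: [[[tx, ty, tz, ax, ay, az, fingers], ...]]. A call has exactly 10 rows; each row shifts and turns the commanded pose from where the row before left it; what a row does not reach is not made up. A row lasts 1/8 s, in which the tool goes at most 62.5 mm and 10.7 degrees, less where a joint would pass 70% of its speed; a pose out of reach is approached as far as the arm can. A call with a gripper value outside its range is refused whole. The fingers move at their own pace and stop on an object; "newtons" is the grip in N (left out, the last holds). Time passes only in rows, so rows that do not move let the fingers close, or fill a call up. It gives the time, the measured TCP pose, the force and the opening at its end, in the units of the state.
- r.get_obs(): the state, without advancing time (a new reading comes with each control period).
- r.snapshot(name): name is "side" or "top"; returns the picture (420x560x3 uint8, blue, green, red); there is no depth.
- r.calibration(name): a dict with "fx", "fy", "cx", "cy" (pixels), "dist" ([k1, k2, p1, p2, k3] as OpenCV has them; the pictures are not rectified), "extrinsics" (4x4, takes a point from camera to world coordinates). Camera axes: x right, y down, z forward; pixel columns grow to the right and rows downward; lengths in m; the calibration is good to about 2 mm. A picture is of the moment at which its call begins. calibration takes no time and is no camera call.
- r.job_done(): hands the job in, once; it reports no verdict.
The state is a dict: "t": time; "q": joint angles; "joint_velocities": joint speeds; "joint_efforts": joint torques, N m; "tool_pos": TCP position; "eef_rot": TCP orientation; "contact_force": force on the tool from outside, world axes, zero at the start; "ft_torque": the same for the moment, N m; "opening": finger opening in m.
Only numpy, scipy, OpenCV 4.12 (cv2) and the standard library are available. Lean on these libraries where they do the work, as an engineer would, in place of code of your own. Each camera call takes 0.05 s, during which the arm holds its last target. There are 200 camera calls.

## Task

Queue the four parts for the microscope on the aluminium rail, in order of height: the cream puck, the white aluminium block, the spare objective and the black lidded can, each upright and centred on a blue pad of its own, the shortest on the pad next to the red end stop and the tallest farthest from it. Leave the black eye loupe that stands among them where it is.

Things in the scene. Friction and masses are not known exactly. Their poses are not given: they have to be found in the camera images.
- puck_mid (a point): Cream-coloured round mounted section (a plain puck), 32 mm in diameter and 20 mm high, the shortest part. This point is its centre, half-way up (10 mm above its underside). z axis up. It stands upright on the bench top (z = 0) at the start.
- block_mid (a point): Whitish aluminium riser block, 35 x 35 mm and 30 mm high, with a small screw head 2 mm high on top. Point at its centre, 15 mm above its underside; x and y axes square to its side faces, z up. It stands on the bench at any yaw.
- objective_mid (a point): Spare microscope objective standing upright: white, with a dark knurled band and a red ring, tapering to the top; 26 mm in diameter at its widest, 24 mm to 26 mm over the lower half, 46 mm high. Point at its centre, half-way up (23 mm above its underside). z axis up.
- can_mid (a point): Black round can with a ribbed screw lid that is fixed shut, 39 mm in diameter below 40 mm height and 41 mm over the lid, 58 mm high, the tallest part. Point at its centre, half-way up (29 mm above its underside). z axis up.
- loupe_mid (a point): Black waisted eye loupe, open on top, 35 mm in diameter, 30 mm high, loose; a bystander to be left where it is. Point at its centre, half-way up (15 mm above its underside).
- pad_a_top (a point): Centre of the top face of one of four like round blue pads with a thin white ring, 52 mm in diameter, fixed in a straight row 72 mm apart on an aluminium rail (a flat bar 60 mm wide, 384 mm long, 8 mm thick) that lies on the bench. The pads are flat and 3 mm thick, so their tops are 11 mm above the bench. Which pad stands where in the row differs each time; the x axis points across the rail, the y axis along it.
- pad_b_top (a point): Centre of the top face of one of four like round blue pads with a thin white ring, 52 mm in diameter, fixed in a straight row 72 mm apart on an aluminium rail (a flat bar 60 mm wide, 384 mm long, 8 mm thick) that lies on the bench. The pads are flat and 3 mm thick, so their tops are 11 mm above the bench. Which pad stands where in the row differs each time; the x axis points across the rail, the y axis along it.
- pad_c_top (a point): Centre of the top face of one of four like round blue pads with a thin white ring, 52 mm in diameter, fixed in a straight row 72 mm apart on an aluminium rail (a flat bar 60 mm wide, 384 mm long, 8 mm thick) that lies on the bench. The pads are flat and 3 mm thick, so their tops are 11 mm above the bench. Which pad stands where in the row differs each time; the x axis points across the rail, the y axis along it.
- pad_d_top (a point): Centre of the top face of one of four like round blue pads with a thin white ring, 52 mm in diameter, fixed in a straight row 72 mm apart on an aluminium rail (a flat bar 60 mm wide, 384 mm long, 8 mm thick) that lies on the bench. The pads are flat and 3 mm thick, so their tops are 11 mm above the bench. Which pad stands where in the row differs each time; the x axis points across the rail, the y axis along it.
- red_stop: Red end stop, a block 46 mm across the rail, 22 mm along it and 14 mm high, fixed on one end of the rail (a like one at the other end is grey; which end is red differs each time). Origin at the centre of its underside, 8 mm above the bench, on the centre line of the row, 60 mm from the centre of the nearest pad, and 132, 204 and 276 mm from the others.
Things that resemble listed ones, but are neither listed nor needed, are in the scene too. Leave any green look-alike of the part that bears puck_mid alone.

How it is judged:
By the outcome, as a careful person would: the job done as asked, in the order asked, and still so for the second after the job is handed in, with the robot touching nothing.
It also fails if it takes over 93 s, if anything falls off the work surface, if the arm or the gripper's body presses on something with over 40 N, if the wrist force passes 120 N, or if a joint passes its speed limit or range.

## Working session

There is one attempt and no reset: what is moved stays moved. The work goes in short steps, Python scripts to look and compute and a tool call to move; the robot and the scene stay as the last step left them, time stands still between calls to the robot, and variables do not carry over. Pictures are saved under pics/ and viewed, on a budget of 14 in all, crops included, one or two more only if the job needs it, and the job is handed in when it is done.

Besides the shell and the picture viewer there is one more tool, called after "Call:" by a JSON object that holds its "name" and its "arguments". send_rows: Moves the arm, as the interface text tells. Its arguments: {"type":"object","properties":{"rows":{"type":"array"},"newtons":{"type":"number"}},"required":["rows"]}

```bash
mkdir -p pics
python3 - <<'E'
from cell import r
import cv2,numpy as np
for n in("top","side"):
    im=r.snapshot(n); cv2.imwrite(f"pics/{n}0.png",im)
    c=r.calibration(n); print(n,{k:(np.round(v,4).tolist()) for k,v in c.items()})
print(r.get_obs())
E
```

```text
top {'fx': 402.9214, 'fy': 402.9214, 'cx': 282.7851, 'cy': 212.0165, 'dist': [-0.0619, 0.0, 0.0, 0.0, 0.0], 'extrinsics': [[-0.0196, -0.9839, 0.1778, 0.3899], [-0.9998, 0.0178, -0.0118, 0.0023], [0.0084, -0.178, -0.984, 0.9899], [0.0, 0.0, 0.0, 1.0]]}
side {'fx': 482.0641, 'fy': 482.0641, 'cx': 284.1632, 'cy': 212.4092, 'dist': [-0.033, 0.0, 0.0, 0.0, 0.0], 'extrinsics': [[0.9984, 0.0125, -0.0551, 0.6156], [0.0554, -0.4084, 0.9111, -0.9071], [-0.0112, -0.9127, -0.4084, 0.4694], [0.0, 0.0, 0.0, 1.0]]}
{'t': 0.1, 'q': array([ 1.3394977 ,  0.50824149, -0.23754792,  1.50103831,  0.12573105,
        1.14889799, -0.15481902]), 'joint_velocities': array([ 0.00017602, -0.00261494, -0.00107792, -0.00119157,  0.00017794,
       -0.00078176,  0.00176795]), 'joint_efforts': array([-5.86995418e-03, -6.21834040e+01, -2.19495848e+00, -2.50205559e+01,
        1.25699909e-02,  7.74370506e-03, -2.92005063e-05]), 'tool_pos': array([ 0.20632299, -0.58948483,  0.23052292]), 'eef_rot': array([-7.80220489e-04,  9.85852289e-01,  1.67614529e-01, -1.58370081e-04]), 'contact_force': array([-0.03384191, -0.18864158, -0.22816239]), 'ft_torque': array([ 0.06773429, -0.02945552,  0.01765412]), 'opening': 0.0852437977966617}
```

View pics/top0.png

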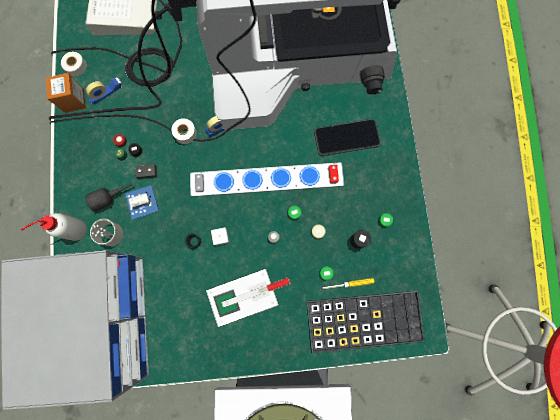

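View pics/side0.png

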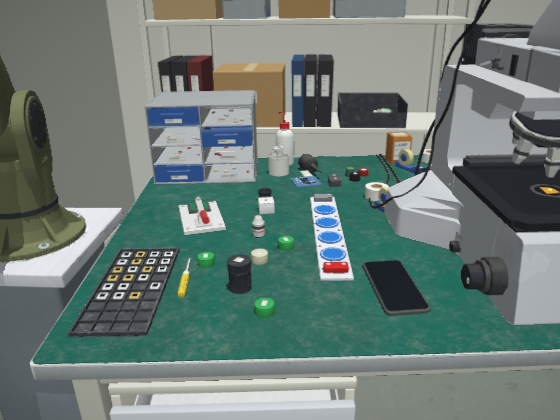

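The top view shows the loupe at (194,241), block (220,236), objective (274,237), cream puck (318,231) and can (362,239). Green look-alikes are at (294,212), (386,219) and (327,273). The pads run from (223,181) to (310,176), with the red stop at (334,174). The side view agrees: can (239,273), puck (259,257), objective (259,226), block (266,205), loupe behind it (265,194). I'll check these choices in close crops.

```bash
cat > h.py <<'E'
from cell import r
import cv2,numpy as np
def shot(n,name,x0,y0,x1,y1,s):
    im=r.snapshot(n); cv2.imwrite(f"pics/{name}.png",cv2.resize(im[y0:y1,x0:x1],None,fx=s,fy=s,interpolation=cv2.INTER_CUBIC)); return im
def world(n,u,v,z):
    c=r.calibration(n); K=np.array([[c["fx"],0,c["cx"]],[0,c["fy"],c["cy"]],[0,0,1.]]); E=np.array(c["extrinsics"])
    p=cv2.undistortPoints(np.array([[[u,v]]],float),K,np.array(c["dist"],float))[0,0]
    d=E[:3,:3]@[p[0],p[1],1]; return (E[:3,3]+d*(z-E[2,3])/d[2])*1000
def pix(n,P):
    c=r.calibration(n); K=np.array([[c["fx"],0,c["cx"]],[0,c["fy"],c["cy"]],[0,0,1.]]); E=np.linalg.inv(np.array(c["extrinsics"]))
    return cv2.projectPoints(np.array([P],float)/1000,cv2.Rodrigues(E[:3,:3])[0],E[:3,3],K,np.array(c["dist"],float))[0].ravel()
E
python3 - <<'E'
from h import *
a=shot("top","tc",180,155,400,285,3.6)
b=shot("side","sc",215,180,365,320,4)
E
```

```text
(no output)
```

View pics/tc.png

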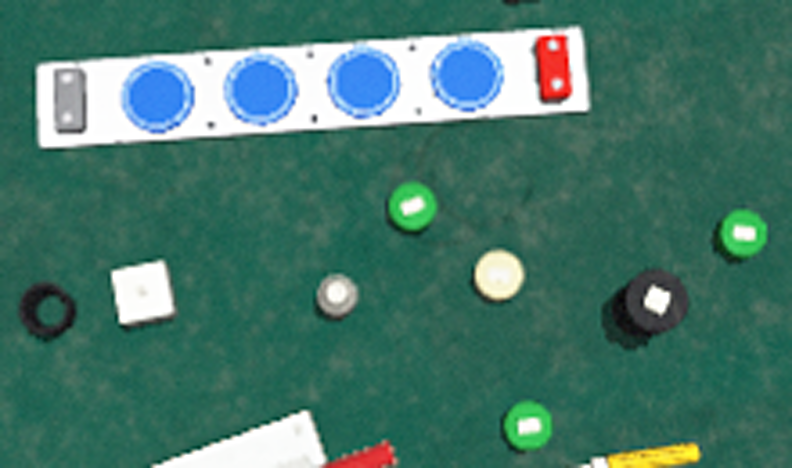

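View pics/sc.png

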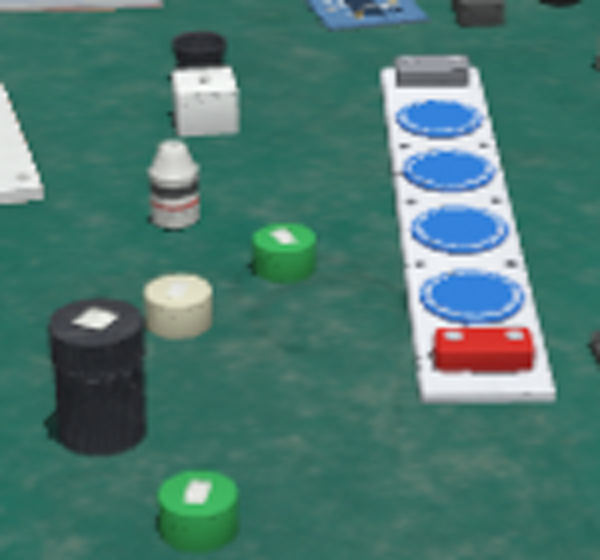

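The crops confirm the choices. The block has a screw at top-crop (141,291), the objective tip is at (338,292), the plain cream puck at (500,273) and the can lid at (655,299). The loupe is the open ring at (48,311). The red stop is at the right end.

Run:
```python
from h import *
T={'padR':(467,74,11),'pad2':(363,82,11),'pad3':(261,89,11),'pad4':(158,97,11),'puck':(500,274,20),'block':(141,291,32),'obj':(338,292,46),'can':(656,300,58),'loupe':(48,311,30),'g1':(413,206,20),'red':(554,67,22)}
S={'padR':(472,296,11),'pad2':(460,230,11),'pad3':(449,171,11),'pad4':(440,118,11),'puck':(178,290,20),'block':(205,79,32),'obj':(174,147,46),'can':(97,323,58),'loupe':(199,44,30),'g1':(285,239,20),'red':(484,340,22)}
for k in T:
    u,v,z=T[k];a=world('top',(u+.5)/3.6+180-.5,(v+.5)/3.6+155-.5,z)
    u,v,z=S[k];b=world('side',(u+.5)/4+215-.5,(v+.5)/4+180-.5,z)
    print(k,a.round(1),b.round(1),((a+b)/2).round(1))
w=lambda u,v,z:world('top',u/3.6+180,v/3.6+155,z)
e=w(163,261,30)-w(111,270,30);print(e,np.linalg.norm(e),np.degrees(np.arctan2(e[1],e[0])))
e=w(467,74,11)-w(158,97,11);print('row',e,np.linalg.norm(e),np.degrees(np.arctan2(e[1],e[0])))
from scipy.spatial.transform import Rotation as R
q=r.get_obs()['eef_rot'];print(R.from_quat(np.r_[q[1:],q[0]]).as_matrix().round(3))
```

```text
padR [-2368.    824.2 11000. ] [  -385.6 -19949.7  11000. ] [-1376.8 -9562.8 11000. ]
pad2 [-2321.5    80.5 11000. ] [  -300.6 -21572.4  11000. ] [ -1311.1 -10745.9  11000. ]
pad3 [-2282.9  -646.4 11000. ] [  -210.8 -23223.2  11000. ] [ -1246.9 -11934.8  11000. ]
pad4 [-2237.8 -1379.6 11000. ] [  -131.5 -24901.7  11000. ] [ -1184.6 -13140.7  11000. ]
puck [-2107.5  1913.9 20000. ] [  4900.4 -36268.   20000. ] [  1396.5 -17177.1  20000. ]
block [-3456.5 -4615.8 32000. ] [  8294.5 -76590.4  32000. ] [  2419.  -40603.1  32000. ]
obj [-5051.6  -551.4 46000. ] [  12561.1 -100095.    46000. ] [  3754.7 -50323.2  46000. ]
can [-5941.4 11898.  58000. ] [  17675.5 -100816.6   58000. ] [  5867.1 -44459.3  58000. ]
loupe [-2836.1 -6188.  30000. ] [  8401.7 -75582.6  30000. ] [  2782.8 -40885.3  30000. ]
g1 [-3042.    785.3 20000. ] [  2778.6 -38669.6  20000. ] [  -131.7 -18942.2  20000. ]
red [-5486.2  3039.3 22000. ] [ -1623.3 -37858.5  22000. ] [ -3554.7 -17409.6  22000. ]
[-164.81903917 1049.67915907    0.        ] 1062.5401887223738 98.92363611671252
row [-130.16377459 2203.3962068     0.        ] 2207.2375160762053 93.380770868518
[[ 0.944  0.331 -0.   ]
 [ 0.331 -0.944  0.001]
 [-0.    -0.001 -1.   ]]
```

z was passed in mm where metres are expected; fixing that.

```bash
sed -i 's/d\*(z-E/d*(z\/1000-E/' h.py
python3 - <<'E'
from h import *
T={'padR':(467,74,11),'pad2':(363,82,11),'pad3':(261,89,11),'pad4':(158,97,11),'puck':(500,274,20),'block':(141,291,32),'obj':(338,292,46),'can':(656,300,58),'loupe':(48,311,30),'g1':(413,206,20),'red':(554,67,22)}
S={'padR':(472,296,11),'pad2':(460,230,11),'pad3':(449,171,11),'pad4':(440,118,11),'puck':(178,290,20),'block':(205,79,32),'obj':(174,147,46),'can':(97,323,58),'loupe':(199,44,30),'g1':(285,239,20),'red':(484,340,22)}
for k in T:
    u,v,z=T[k];a=world('top',(u+.5)/3.6+180-.5,(v+.5)/3.6+155-.5,z)
    u,v,z=S[k];b=world('side',(u+.5)/4+215-.5,(v+.5)/4+180-.5,z)
    print(k,a.round(1),b.round(1),((a+b)/2).round(1))
w=lambda u,v,z:world('top',u/3.6+180,v/3.6+155,z)
for A,B in (((111,270),(163,261)),((122,325),(175,316)),((111,270),(122,325))):
    e=w(*B,30)-w(*A,30);print(e.round(1),np.linalg.norm(e),np.degrees(np.arctan2(e[1],e[0])))
e=w(467,74,11)-w(158,97,11);print('row',e,np.linalg.norm(e),np.degrees(np.arctan2(e[1],e[0])))
E
```

```text
padR [659.6 -78.   11. ] [659.2 -78.1  11. ] [659.4 -78.1  11. ]
pad2 [655.1  -5.3  11. ] [655.5  -7.4  11. ] [655.3  -6.4  11. ]
pad3 [651.3  65.8  11. ] [651.6  64.4  11. ] [651.4  65.1  11. ]
pad4 [646.9 137.5  11. ] [648.1 137.5  11. ] [647.5 137.5  11. ]
puck [517.3 -95.2  20. ] [517.  -93.4  20. ] [517.2 -94.3  20. ]
block [508.7 145.   32. ] [509.  142.9  32. ] [508.9 143.9  32. ]
obj [504.   13.9  46. ] [504.5  15.4  46. ] [504.3  14.7  46. ]
can [ 493.4 -192.1   58. ] [ 493.6 -192.6   58. ] [ 493.5 -192.3   58. ]
loupe [496.7 207.2  30. ] [499.7 204.1  30. ] [498.2 205.7  30. ]
g1 [565.  -37.6  20. ] [565.8 -38.1  20. ] [565.4 -37.9  20. ]
red [ 660.6 -137.6   22. ] [ 662.1 -139.2   22. ] [ 661.4 -138.4   22. ]
[  5.5 -34.7   0. ] 35.159218504037106 -81.0763638832876
[  5.4 -35.2   0. ] 35.583660633400186 -81.30169599472967
[-36.9  -7.7   0. ] 37.71861603472947 -168.2069408001727
row [  12.72939743 -215.48165847    0.        ] 215.85732022873663 -86.619229131482
```

Call:
{"name": "send_rows", "arguments": {"rows": [[[28,44.5,-8,0,0,7.4,85],[31,49.5,-8,0,0,7.4,85],[31,49.5,-8,0,0,7.4,85],[31,49.5,-8,0,0,7.4,85],[31,49.5,-8,0,0,7.4,85],[31,49.5,-8,0,0,7.4,75],[31,49.5,-8,0,0,7.4,70],[31,49.5,-8,0,0,7.4,65],[31,49.5,-8,0,0,7.4,65],[31,49.5,-8,0,0,7.4,65]]], "newtons": 30}}

```text
t: 1.45
tool_pos: [0.5144, -0.0985, 0.1511]
eef_rot: [0.0, 0.685, 0.728, -0.0]
contact_force: [0.7, -1.2, 0.8]
opening: 0.0652
```

Call:
{"name": "send_rows", "arguments": {"rows": [[[3,4.5,-15,0,0,0,65],[0,0,-25,0,0,0,65],[0,0,-25,0,0,0,65],[0,0,-20,0,0,0,65],[0,0,-15,0,0,0,65],[0,0,-5,0,0,0,65],[0,0,0,0,0,0,65],[0,0,0,0,0,0,65],[0,0,0,0,0,0,65],[0,0,0,0,0,0,65]]]}}

```text
t: 2.7
tool_pos: [0.5167, -0.0954, 0.0466]
eef_rot: [0.0, 0.687, 0.727, 0.0]
contact_force: [-0.1, 0.8, 0.4]
opening: 0.0652
```

Run:
```python
from h import *
shot("side","s1",195,150,345,300,4)
for z in (10,20,46): print(z,((pix("side",[517.2,-94.3,z])-[195,150])*4).round())
```

```text
10 [257. 428.]
20 [257. 409.]
46 [255. 362.]
```

View pics/s1.png

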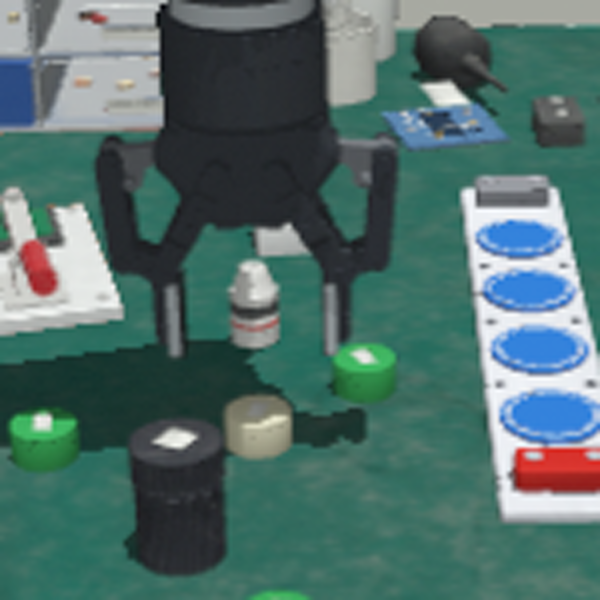

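The fingers straddle the puck: tips at crop (172,350) and (338,350), centred at 255 against the puck's 257. I'll descend and grip.

Call:
{"name": "send_rows", "arguments": {"rows": [[[0.5,1,-20,0,0,0,65],[0,0,-15,0,0,0,65],[0,0,-6.5,0,0,0,65],[0,0,0,0,0,0,50],[0,0,0,0,0,0,35],[0,0,0,0,0,0,20],[0,0,0,0,0,0,20],[0,0,0,0,0,0,20],[0,0,0,0,0,0,20],[0,0,0,0,0,0,20]]]}}

```text
t: 4.0
tool_pos: [0.5174, -0.0944, 0.0053]
eef_rot: [0.0, 0.686, 0.727, 0.0]
contact_force: [-0.9, -0.4, 6.2]
opening: 0.0309
```

Call:
{"name": "send_rows", "arguments": {"rows": [[[0,0,15,0,0,0,20],[0,0,25,0,0,0,20],[20,2,15,0,0,0,20],[35,4,5,0,0,0,20],[35,4,0,0,0,0,20],[32,4,0,0,0,0,20],[16,2,-5,0,0,0,20],[4,0,-15,0,0,0,20],[0,0,-10,0,0,0,20],[0,0,-5,0,0,0,20]]]}}

```text
t: 5.25
tool_pos: [0.6576, -0.0788, 0.0287]
eef_rot: [-0.001, 0.687, 0.727, -0.001]
contact_force: [0.5, -0.3, -0.0]
opening: 0.0307
```

Call:
{"name": "send_rows", "arguments": {"rows": [[[1,0.5,-6,0,0,0,20],[0,0,-5,0,0,0,20],[0,0,-2.5,0,0,0,20],[0,0,0,0,0,0,20],[0,0,0,0,0,0,36],[0,0,0,0,0,0,50],[0,0,0,0,0,0,60],[0,0,15,0,0,0,60],[0,0,30,0,0,0,65],[0,0,40,0,0,0,65]]]}}

```text
t: 6.5
tool_pos: [0.6596, -0.0778, 0.1025]
eef_rot: [-0.0, 0.686, 0.727, -0.0]
contact_force: [0.6, -0.4, 0.1]
opening: 0.0649
```

Run:
```python
from h import *
shot("side","s2",215,180,365,330,4)
for z in (11,31): print(z,((pix("side",[659.4,-78.2,z])-[215,180])*4).round())
print(r.get_obs()['tool_pos'])
```

```text
11 [471. 295.]
31 [472. 258.]
[ 0.66267788 -0.077392    0.10888043]
```

View pics/s2.png

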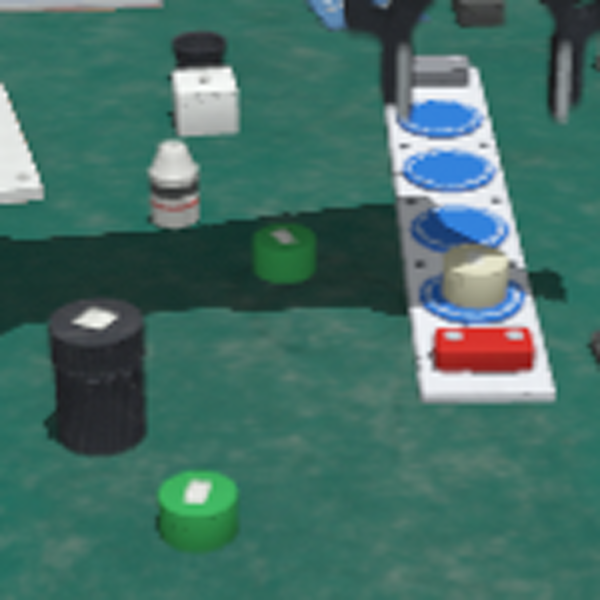

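The puck stands upright on the pad by the red stop, at crop (476,290), about 2 mm from the pad centre. Next is the block.

Call:
{"name": "send_rows", "arguments": {"rows": [[[-15,22,0,0,0,0,65],[-24,35,0,0,0,1,65],[-24,35,0,0,0,1,65],[-24,35,0,0,0,1,65],[-24,35,0,0,0,1,65],[-24,35,-5,0,0,1,65],[-13,19.5,-15,0,0,1,65],[-3,5,-20,0,0,0,65],[0,0,-15,0,0,0,65],[0,0,0,0,0,0,65]]]}}

```text
t: 7.8
tool_pos: [0.5089, 0.1429, 0.0458]
eef_rot: [-0.0, 0.648, 0.762, -0.001]
contact_force: [-0.9, 0.0, 0.5]
opening: 0.0651
```

Call:
{"name": "send_rows", "arguments": {"rows": [[[0,1,-20,0,0,0,65],[0,0,-15,0,0,0,65],[0,0,-5,0,0,0,65],[0,0,0,0,0,0,50],[0,0,0,0,0,0,35],[0,0,0,0,0,0,20],[0,0,0,0,0,0,20],[0,0,0,0,0,0,20],[0,0,0,0,0,0,20],[0,0,20,0,0,0,20]]]}}

```text
t: 9.05
tool_pos: [0.5082, 0.1442, 0.0256]
eef_rot: [-0.001, 0.647, 0.762, -0.001]
contact_force: [0.5, -0.2, -0.6]
opening: 0.0347
```

Call:
{"name": "send_rows", "arguments": {"rows": [[[0,0,30,0,0,0,20],[14,-15,15,0,0,-1,20],[26,-27,0,0,0,-1,20],[26,-27,0,0,0,-1,20],[26,-27,0,0,0,-1,20],[26,-27,0,0,0,-1,20],[21,-20,-10,0,0,-1,20],[7,-7,-15,0,0,0,20],[1,0,-10,0,0,0,20],[0,0,-5,0,0,0,20]]]}}

```text
t: 10.3
tool_pos: [0.6547, -0.0037, 0.0303]
eef_rot: [-0.001, 0.686, 0.728, -0.0]
contact_force: [0.0, 0.2, 0.0]
opening: 0.0345
```

Call:
{"name": "send_rows", "arguments": {"rows": [[[0,0,0,0,0,0,20],[0,-1,0,0,0,0,20],[0,0,-6,0,0,0,20],[0,0,-4,0,0,0,20],[0,0,-2,0,0,0,20],[0,0,-2,0,0,0,20],[0,0,0,0,0,0,20],[0,0,0,0,0,0,20],[0,0,0,0,0,0,20],[0,0,0,0,0,0,20]]]}}

```text
t: 11.55
tool_pos: [0.656, -0.0064, 0.0179]
eef_rot: [0.0, 0.686, 0.727, -0.0]
contact_force: [-2.7, -0.7, 6.1]
opening: 0.0346
```

Call:
{"name": "send_rows", "arguments": {"rows": [[[0,0,0,0,0,0,45],[0,0,0,0,0,0,55],[0,0,0,0,0,0,62],[0,0,15,0,0,0,62],[0,0,30,0,0,0,62],[-10,2,30,0,0,0,62],[-35,5,0,0,0,0,62],[-45,6,0,0,0,0,62],[-45,6,0,0,0,0,62],[-16.5,3,-10,0,0,0,62]]]}}

```text
t: 12.8
tool_pos: [0.5027, 0.0159, 0.0838]
eef_rot: [0.001, 0.686, 0.727, 0.0]
contact_force: [0.6, -0.1, 0.0]
opening: 0.0623
```

Run:
```python
from h import *
shot("side","s3",215,180,365,330,4)
for p in ([655.4,-6.4,41],[504.3,14.7,46],[655.4,-6.4,11]): print(p,((pix("side",p)-[215,180])*4).round())
print(r.get_obs()['tool_pos'])
```

```text
[655.4, -6.4, 41] [460. 176.]
[504.3, 14.7, 46] [172. 146.]
[655.4, -6.4, 11] [458. 228.]
[0.50074811 0.0159264  0.08243986]
```

View pics/s3.png

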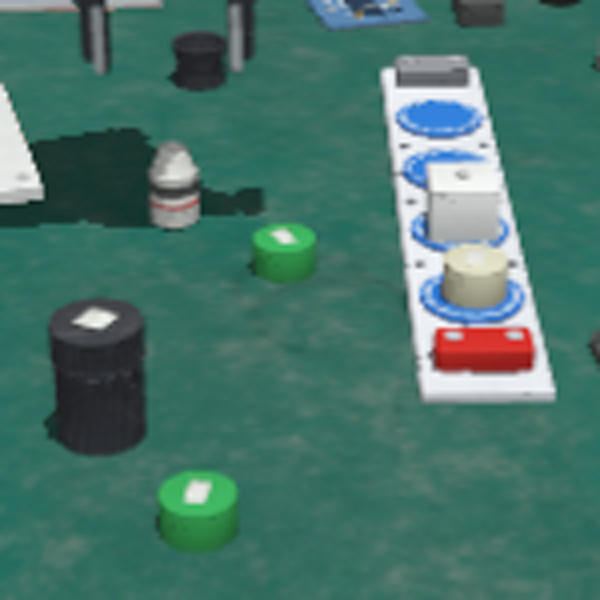

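The block is upright and centred on the second pad: screw at (463,174), against about (460,173) expected. Next is the objective.

Call:
{"name": "send_rows", "arguments": {"rows": [[[0,0,-10,0,0,0,62],[0,0,-25,0,0,0,62],[0,0,-25,0,0,0,62],[0,0,-12,0,0,0,62],[0,0,-4,0,0,0,62],[0,0,0,0,0,0,45],[0,0,0,0,0,0,30],[0,0,0,0,0,0,15],[0,0,0,0,0,0,15],[0,0,0,0,0,0,15]]]}}

```text
t: 14.1
tool_pos: [0.505, 0.0156, 0.007]
eef_rot: [0.001, 0.687, 0.727, 0.0]
contact_force: [-0.3, -0.0, 6.1]
opening: 0.0234
```

Call:
{"name": "send_rows", "arguments": {"rows": [[[0,0,20,0,0,0,15],[0,0,30,0,0,0,15],[20,7,15,0,0,0,15],[38,13,0,0,0,0,15],[38,13,0,0,0,0,15],[33,12,-5,0,0,0,15],[14,5,-10,0,0,0,15],[4,1,-15,0,0,0,15],[0,0,-10,0,0,0,15],[0,0,0,0,0,0,15]]]}}

```text
t: 15.35
tool_pos: [0.6499, 0.0658, 0.03]
eef_rot: [-0.001, 0.687, 0.727, -0.001]
contact_force: [-0.3, 0.2, -0.1]
opening: 0.0241
```

Call:
{"name": "send_rows", "arguments": {"rows": [[[0,0,-5,0,0,0,15],[0,0,-5,0,0,0,15],[0,0,-2,0,0,0,15],[0,0,-1,0,0,0,15],[0,0,0,0,0,0,15],[0,0,0,0,0,0,15],[0,0,0,0,0,0,15],[0,0,0,0,0,0,15],[0,0,0,0,0,0,15],[0,0,0,0,0,0,15]]]}}

```text
t: 16.6
tool_pos: [0.6515, 0.0666, 0.0183]
eef_rot: [0.0, 0.686, 0.727, 0.0]
contact_force: [0.6, -0.7, -1.1]
opening: 0.0237
```

Call:
{"name": "send_rows", "arguments": {"rows": [[[0,-0.5,-0.5,0,0,0,15],[0,0,-0.5,0,0,0,15],[0,0,0,0,0,0,15],[0,0,0,0,0,0,15],[0,0,0,0,0,0,30],[0,0,0,0,0,0,45],[0,0,0,0,0,0,60],[0,0,15,0,0,0,65],[0,0,30,0,0,0,65],[0,0,40,0,0,0,70]]]}}

```text
t: 17.85
tool_pos: [0.6511, 0.0661, 0.1034]
eef_rot: [-0.0, 0.686, 0.727, -0.0]
contact_force: [-0.0, -0.0, 0.6]
opening: 0.0701
```

Run:
```python
from h import *
shot("side","s4",215,180,365,330,4)
for p in ([651.4,65.5,57],[651.4,65.5,11]): print(p,((pix("side",p)-[215,180])*4).round())
```

```text
[651.4, 65.5, 57] [449.  92.]
[651.4, 65.5, 11] [447. 169.]
```

View pics/s4.png

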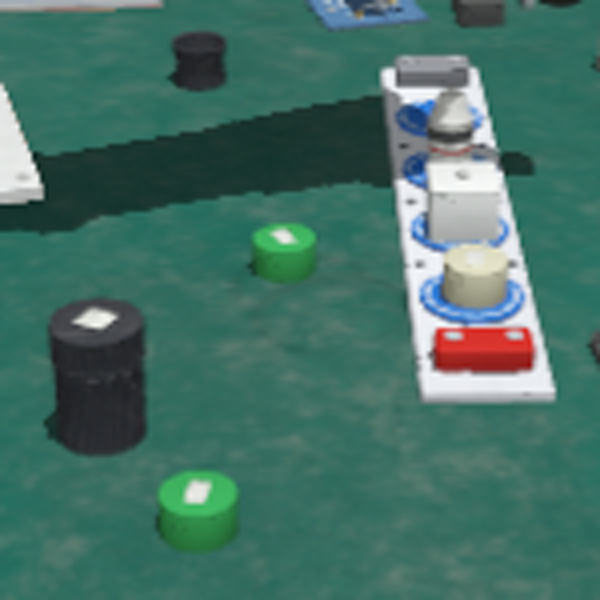

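The objective stands upright on the third pad: tip at (452,92), against (449,92) expected. The can is next, gripped by its lid.

Call:
{"name": "send_rows", "arguments": {"rows": [[[-10,-17,5,0,0,0,75],[-22,-36,0,0,0,0,75],[-26,-42,0,0,0,0,75],[-26,-42,0,0,0,0,75],[-26,-42,0,0,0,0,75],[-26,-42,0,0,0,0,75],[-15,-25,-5,0,0,0,75],[-6.8,-11.3,-10,0,0,0,75],[0,0,-10,0,0,0,75],[0,0,0,0,0,0,75]]]}}

```text
t: 19.15
tool_pos: [0.4939, -0.1896, 0.0814]
eef_rot: [-0.001, 0.686, 0.728, 0.0]
contact_force: [-0.2, 0.3, 0.2]
opening: 0.0748
```

Run:
```python
from h import *
shot("side","s5",175,180,375,330,4)
print(r.get_obs()['tool_pos'])
```

```text
[ 0.49425806 -0.18945672  0.08184478]
```

View pics/s5.png

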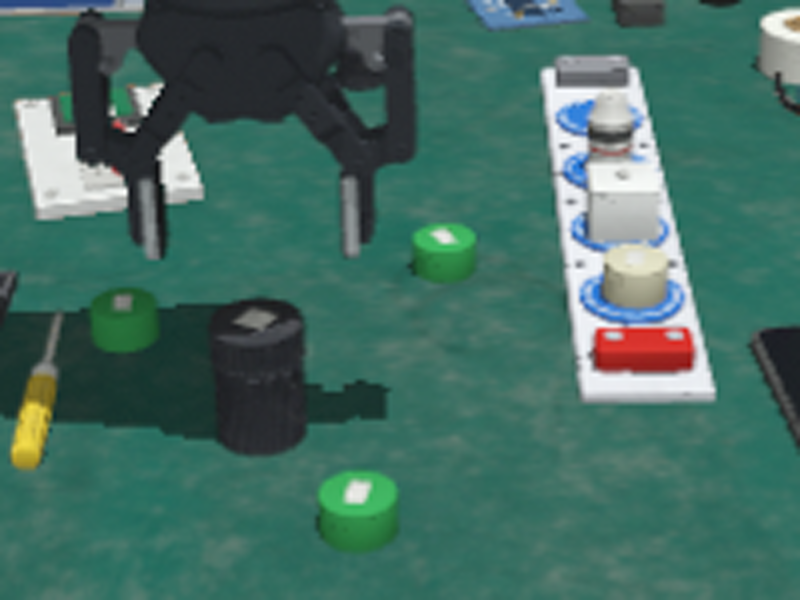

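Call:
{"name": "send_rows", "arguments": {"rows": [[[0,-2.5,-10,0,0,0,75],[0,0,-20,0,0,0,75],[0,0,-15,0,0,0,75],[0,0,-7,0,0,0,75],[0,0,0,0,0,0,60],[0,0,0,0,0,0,45],[0,0,0,0,0,0,30],[0,0,0,0,0,0,30],[0,0,0,0,0,0,30],[0,0,0,0,0,0,30]]], "newtons": 40}}

```text
t: 20.45
tool_pos: [0.4941, -0.1938, 0.0309]
eef_rot: [0.001, 0.686, 0.727, 0.0]
contact_force: [-1.4, 0.7, 5.9]
opening: 0.0397
```

Call:
{"name": "send_rows", "arguments": {"rows": [[[0,0,15,0,0,0,30],[0,0,30,0,0,0,30],[0,0,35,0,0,0,30],[8,17,15,0,0,0,30],[16,34,0,0,0,0,30],[19,40,0,0,0,0,30],[19,40,0,0,0,0,30],[19,40,0,0,0,0,30],[19,40,0,0,0,0,30],[19,40,0,0,0,0,30]]]}}

```text
t: 21.7
tool_pos: [0.6128, 0.0602, 0.1251]
eef_rot: [-0.0, 0.686, 0.727, -0.0]
contact_force: [0.7, -0.5, -0.4]
opening: 0.0402
```

Call:
{"name": "send_rows", "arguments": {"rows": [[[17,36,0,0,0,0,30],[11,25,0,0,0,0,30],[6,13,0,0,0,0,30],[0,4,-10,0,0,0,30],[0,0,-25,0,0,0,30],[0,0,-20,0,0,0,30],[0,0,-10,0,0,0,30],[0,0,-5,0,0,0,30],[0,0,0,0,0,0,30],[0,0,0,0,0,0,30]]]}}

```text
t: 22.95
tool_pos: [0.6471, 0.1355, 0.056]
eef_rot: [0.0, 0.687, 0.727, 0.0]
contact_force: [-0.6, 0.7, -1.7]
opening: 0.0398
```

Call:
{"name": "send_rows", "arguments": {"rows": [[[0,0,-6,0,0,0,30],[0,0,-4,0,0,0,30],[0,0,-2,0,0,0,30],[0,0,-1,0,0,0,30],[0,0,-0.5,0,0,0,30],[0,0,0,0,0,0,30],[0,0,0,0,0,0,30],[0,0,0,0,0,0,30],[0,0,0,0,0,0,30],[0,0,0,0,0,0,30]]]}}

```text
t: 24.2
tool_pos: [0.6467, 0.1354, 0.042]
eef_rot: [0.0, 0.686, 0.727, 0.0]
contact_force: [-3.0, -0.1, 4.4]
opening: 0.0396
```

Contact is felt, so the can is standing on the pad. I'll release it and back away to the side so the top camera gets a clear view.

Call:
{"name": "send_rows", "arguments": {"rows": [[[0,0,0,0,0,0,45],[0,0,0,0,0,0,60],[0,0,0,0,0,0,72],[0,0,0,0,0,0,75],[0,0,15,0,0,0,75],[0,0,30,0,0,0,75],[0,0,35,0,0,0,75],[-10,10,25,0,0,0,75],[-30,10,15,0,0,0,75],[-40,10,0,0,0,0,75]]]}}

```text
t: 25.45
tool_pos: [0.5661, 0.167, 0.1636]
eef_rot: [0.0, 0.686, 0.727, 0.001]
contact_force: [-0.0, 0.1, -0.6]
opening: 0.0754
```

Call:
{"name": "send_rows", "arguments": {"rows": [[[-40,-45,0,0,0,0,75],[-30,-52,0,0,0,0,75],[-20,-55,0,0,0,0,75],[-10,-55,0,0,0,0,75],[0,-55,0,0,0,0,75],[0,-55,0,0,0,0,75],[0,-55,0,0,0,0,75],[0,-55,0,0,0,0,75],[-10,-40,0,0,0,0,75],[-10,-10,0,0,0,0,75]]]}}

```text
t: 26.7
tool_pos: [0.4457, -0.3136, 0.1618]
eef_rot: [0.0, 0.688, 0.726, -0.0]
contact_force: [0.3, 0.2, -0.2]
opening: 0.075
```

Run:
```python
from h import *
shot("top","t6",180,155,400,285,3.6)
shot("side","s6",175,180,375,330,4)
for p in ([659.4,-78.2,31],[655.4,-6.4,43],[651.4,65.5,57],[647.4,137.3,69]): print(p,((pix("top",p)-[180,155])*3.6).round(),((pix("side",p)-[175,180])*4).round())
```

```text
[659.4, -78.2, 31] [468.  65.] [632. 258.]
[655.4, -6.4, 43] [363.  68.] [620. 172.]
[651.4, 65.5, 57] [256.  70.] [609.  92.]
[647.4, 137.3, 69] [145.  73.] [600.  25.]
```

View pics/t6.png

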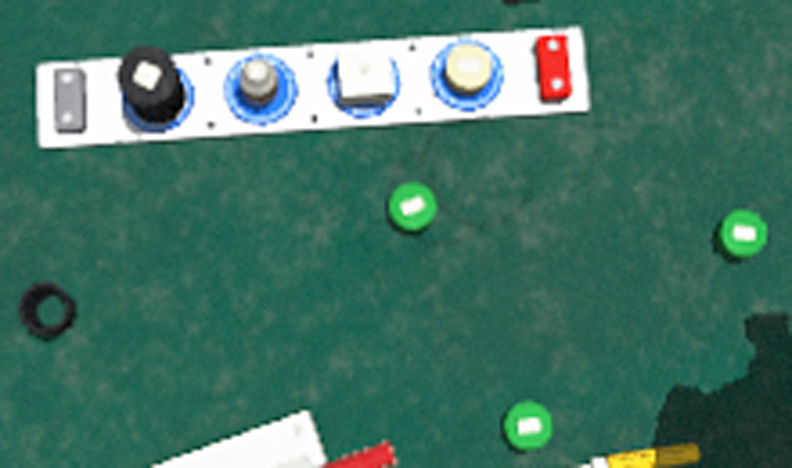

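View pics/s6.png

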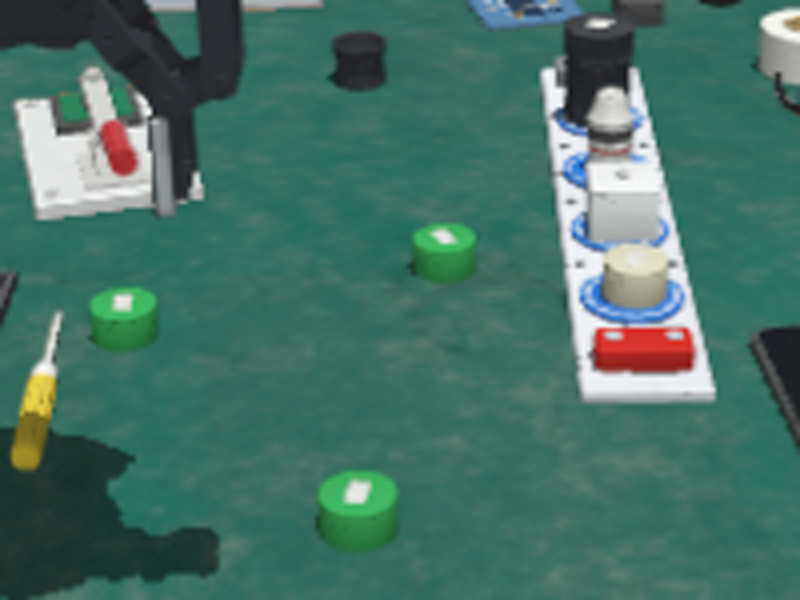

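All four stand upright and centred to about 2 mm. Top crop, seen against expected: puck (469,66) vs (468,65), block (364,69) vs (363,68), objective (258,72) vs (256,70), can (147,75) vs (145,73). The loupe is still at (48,311), so I'm handing in.

```bash
python3 -c "
from cell import r
print(r.job_done(), r.get_obs()['t'])"
```

```text
the job is handed in; nothing more can be done
the job is handed in; nothing more can be done
```

I queued the four parts on the rail in order of height. From the red stop they run puck, block, objective, then can. Each stands upright on its own blue pad. I handed the job in just after t = 26.7 s, well inside the 93 s limit.

- **Centring:** in the final top view all four parts were within about 2 mm of their pad centres. The side view put the puck about 2–3 mm off and the others close to centre.
- **Bystanders:** the eye loupe and the green look-alike pucks showed at the same pixels as at the start.
- **Forces and clearance:** the wrist forces read after each move never passed about 7 N. The gripper was clear of everything at hand-in.

No check failed. The only disagreements were these 1–3 mm differences between the two views.

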